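# Wind the bench charging timer and set it back to its pin

## Robot

A 6-joint arm with a two-finger parallel gripper is mounted at the origin on a cart in front of the work surface, level with it; the furniture and walls round the work are solid. World frame = base frame: x ahead of the robot, y to its left, z up, the work surface at z = 0. Lengths are in m, angles in rad, forces in N, time in s.
With the tool pointing down it reaches from about 0.35 to 0.85 m from the base axis. Payload 8.1 kg.
Tool frame: the origin (TCP) lies midway between the tips of the shut fingers; the grasp point (between the pads) lies 19 mm behind it; x points along the fingers, y is the direction in which the jaws open and shut, and the axes are right-handed (so a half turn about x gives the same grasp; the last joint's range is limited). The gripper opens to 85 mm and grips with 20 to 120 N. Pads are 22 mm wide; open, the fingers measure 114 mm over their backs; the gripper's body (76 mm by 85 mm) begins 54 mm behind the grasp point. The pads swing forward as they close: fully open they stand 13 mm farther back than shut.
Start: joints at [-1.342, 0.13, 1.488, -0, 1.523, -0.085], TCP at [0.185, -0.571, 0.231] pointing down, gripper open.
Joint ranges: [-2.96, 2.96], [-0.89, 2.26], [0.02, 2.5], [-1.34, 4.48], [0, 2.73], [-2.66, 2.66]. Speed limits (rad/s): [2.39, 2.39, 2.79, 3.14, 3.14, 3.14].

## Interface

Orientations are given as a 3x3 rotation matrix whose columns are the frame's x, y, z axes.
In Python, from cell import env gives the robot as it stands. The module is installed in compiled form; this text tells all that it offers.
- The arm moves only by the tool drive_tool, never from a script. Its arguments are lists of equal length, an entry for each row: "turn": the turn, a rotation vector about the tool's x, y, z in rad, a list of three; "linear": the shift along the tool's x, y, z in m, a list of three; "jaw": the opening, from 0 (shut) to 1 (fully open). In form: {"turn": [[rx, ry, rz], ...], "linear": [[dx, dy, dz], ...], "jaw": [jaw, ...]}. A call has 1 to 5 rows; each row is the pose to reach, as a shift and turn from the pose commanded when the call began, along the tool's axes at that moment; what a row does not reach only later rows make up. A row lasts 1/12 s, in which the tool goes at most 41.7 mm and 7.16 degrees, less where a joint would pass 70% of its speed; a pose out of reach is approached as far as the arm can. A call with a gripper value outside its range is refused whole. The fingers move at their own pace and stop on an object; "newtons" is the grip in N (left out, the last holds). Time passes only in rows, so rows that repeat a pose let the fingers close. It gives the time, the measured TCP pose, the force and the opening at its end, in the units of the state.
- env.get_obs(): the state, without advancing time (a new reading comes with each control period).
- env.capture(name): name is "side" or "top" or "wrist"; returns (picture, depth): 420x560x3 uint8, red, green, blue; 420x560 float32, m along the optical axis (not along the pixel's ray), 0 where there is no reading.
- env.calibration(name): a dict with "intrinsics" (3x3 intrinsics, pixels), "world_from_camera" (4x4, takes a point from camera to world coordinates). Camera axes: x right, y down, z forward; pixel columns grow to the right and rows downward; lengths in m; the calibration is good to about 2 mm. A picture is of the moment at which its call begins: read the wrist's pose just before it. calibration takes no time and is no camera call; for the wrist camera it gives the pose at the moment of the call.
- env.hand_in(): hands the job in, once; it reports no verdict.
The state is a dict: "clock": time; "joints": joint angles; "dq": joint speeds; "joint_efforts": joint torques, N m; "position": TCP position; "tcp_rot": TCP orientation; "ft_force": force on the tool from outside, world axes, zero at the start; "moment": the same for the moment, N m; "grip_width": finger opening in m.
Only numpy, scipy, OpenCV 4.12 (cv2) and the standard library are available. Lean on these libraries where they do the work, as an engineer would, in place of code of your own. Each camera call takes 0.05 s, during which the arm holds its last target. There are 200 camera calls.

## Task

Set the charging timer on the bench: turn its dial clockwise (seen from above), past the top mark, until you feel the pointer bear gently on the end stop hidden under the arched cover, then turn it back the other way until the pointer bears gently on the round set pin, and let go, leaving the pointer resting against the pin. At both ends press lightly but definitely (about 6 N at the pointer, never 18) and pause for half a second; do not shift the set pin, and leave the other things on the bench alone.

Things in the scene. Friction and masses are not known exactly. Their poses are not given: they have to be found in the camera images.
- timer: charging timer: grey box 146x146 mm, top 46 mm above the bench, fixed. Origin: centre of its underside, on the dial's vertical axis. x points from there to the top mark (broad raised rib at the scale's far edge), z up. Nothing on it but the dial's bar is above 62 mm. The dial turns with about 0.1 N m of friction and stays where left
- dial_grip (a point): point on the dial's axis, 82 mm above the bench, within the dial's upright black grip bar: 58 mm long, 16 thick, upper edge 94 mm above the bench, foot on the dial's disc (76 mm across, top 59 mm above the bench). Axes turn with the dial: x along the bar towards the pointer, y across the bar, z up
- pointer (a point): point on the pointer, 49 mm from the dial's axis, 56 mm above the bench. The pointer is a flat aluminium arm 8 mm wide on the dial, in line with the bar, reaching 57 mm from the axis. It starts 0.35 to 0.60 rad anticlockwise (from above) of the top mark
- end_stop: the end stop: a fixed arched steel cover on the scale, 20 mm (radially) x 37 mm, top 62 mm above the bench, that the pointer runs in under; a tooth inside, out of sight, stops the pointer 0.10 to 0.40 rad past the top mark, where only feel tells. The tooth does not give. Origin on the dial's axis at the case's top; x points to the cover's middle, 0.47 rad clockwise (from above) of the top mark
- set_pin (a point): point on the axis of the upright round steel set pin (8 mm thick, 14 tall), 49 mm from the dial's axis, 56 mm above the bench, 0.90 to 1.22 rad anticlockwise of the top mark. It marks the minutes to set. Its flat dark ring is held by friction: it slips if the pin is pushed with over 24 N. The pointer touches it when the two points are 8 mm apart
- battery_a: bystander: slide-in cordless tool battery, 88x84 mm and 103 mm tall; origin at the centre of its underside. To be left alone
- screwdriver_c: bystander: black-handled screwdriver, 172 mm long, 26 mm thick; origin at the centre of its underside. To be left alone
- tape_measure: bystander: steel tape measure standing on edge, 32x74x60 mm; origin at the centre of its underside. To be left alone
- hex_nut: bystander: steel hex nut, 18x21x10 mm; origin at the centre of its underside. To be left alone
- ring_magnet: bystander: dark ring magnet, 40 mm across, 15 mm high; origin at the centre of its underside. To be left alone
- hex_bolt: bystander: dark hex bolt standing on its head, 16x18 mm, 34 mm tall; origin at the centre of its underside. To be left alone
- bench_vise: the fixed bench vise left of the timer, about 0.17 m tall above the bench, with pliers on it; not used. Over it and towards the bench's front edge a fixed torch on a stand lies level, 0.36 to 0.42 m above the bench. Pass above (fingertips 0.42 m or more over the bench) or round both

How it is judged:
By the outcome, as a careful person would: the job done as asked, in the order asked, and still so for the second after the job is handed in, with the robot touching nothing.
It also fails if it takes over 64 s, if anything falls off the work surface, if the arm or the gripper's body presses on something with over 40 N, if the wrist force passes 120 N, or if a joint passes its speed limit or range.

## Working session

There is one attempt and no reset: what is moved stays moved. The work goes in short steps, Python scripts to look and compute and a tool call to move; the robot and the scene stay as the last step left them, time stands still between calls to the robot, and variables do not carry over. Pictures are saved under pics/ and viewed, about 8 in all and at most 12, crops included, and the job is handed in when it is done.

Besides the shell and the picture viewer there is one more tool, called after "Request:" as name(argument=value, ...) on one line, values as JSON. drive_tool: Moves the arm, as the interface text tells. Its arguments: {"type":"object","properties":{"turn":{"type":"array"},"linear":{"type":"array"},"jaw":{"type":"array"},"newtons":{"type":"number"}},"required":["turn","linear","jaw"]}

```bash
mkdir -p pics
cat > h.py <<'E'
import numpy as np, cv2
from cell import env
def snap(n,f,crop=None,scale=1):
    im,d=env.capture(n); c=env.calibration(n)
    np.savez('last_'+n,im=im,d=d,K=c['intrinsics'],T=c['world_from_camera'])
    o=im[:,:,::-1]
    if crop: r0,r1,c0,c1=crop;o=o[r0:r1,c0:c1]
    cv2.imwrite('pics/'+f,cv2.resize(o,None,fx=scale,fy=scale))
def load(n): return np.load('last_'+n+'.npz')
def cloud(z):
    d=z['d'];v,u=np.mgrid[:d.shape[0],:d.shape[1]];K=z['K']
    p=np.stack([(u-K[0,2])/K[0,0]*d,(v-K[1,2])/K[1,1]*d,d],-1)
    return p@z['T'][:3,:3].T+z['T'][:3,3]
def onplane(z,u,v,h):
    K,T=z['K'],z['T'];r=T[:3,:3]@np.array([(u-K[0,2])/K[0,0],(v-K[1,2])/K[1,1],1]);o=T[:3,3]
    return o+r*(h-o[2])/r[2]
E
python3 - <<'E'
from h import *
np.set_printoptions(precision=4,suppress=True)
snap('top','top1.png')
snap('side','side1.png')
o=env.get_obs()
for k in o: print(k,np.asarray(o[k]).tolist())
z=load('top');print(z['T'])
E
```

```text
clock 0.1
joints [-1.3424428683555036, 0.13108450419358608, 1.4891395986842506, 1.800487273230568e-05, 1.5230018285331022, -0.08541107377845664]
dq [-0.0003619219655644346, -0.0013553356681839078, -0.001150738046227027, 0.00010531239323542801, -0.001240404358433857, -0.0010468175452654936]
joint_efforts [0.0010246971578453667, -57.0956289768219, -50.193904638290405, -0.0002412912272120593, 0.008261792245320976, -2.668108891157317e-05]
position [0.18509718244448695, -0.5702314014113087, 0.23036691258228398]
tcp_rot [[-0.000352214073662197, 0.30864043829145754, -0.9511787191671728], [0.0015949491291870506, -0.9511773949482969, -0.3086405992034215], [-0.999998666040371, -0.0016257892325799226, -0.00015724773323473482]]
ft_force [-0.06555679443167868, 0.0003530877436345656, 0.46631234777106645]
moment [0.04945346275848204, -0.02328484372046436, -0.005861483093389537]
grip_width 0.08561809882077136
[[-0.0127 -0.9949  0.0998  0.4366]
 [-0.9999  0.0124 -0.003  -0.0057]
 [ 0.0018 -0.0998 -0.995   0.872 ]
 [ 0.      0.      0.      1.    ]]
```

View pics/top1.png

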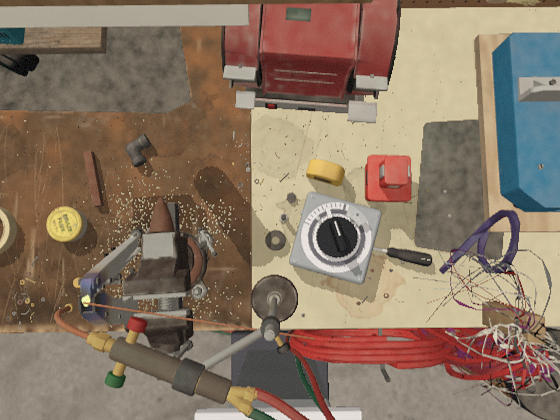

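View pics/side1.png

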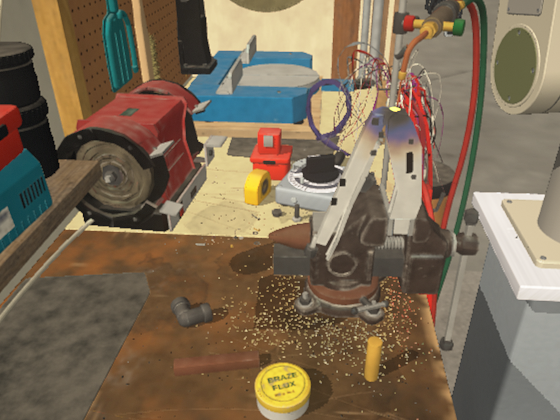

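The top view shows the timer at about px (336,237), turned slightly. The torch stand is at (275,297), and the battery, tape and screwdriver sit around the timer. Next I'll enlarge the timer and fit its geometry.

Run:
```python
from h import *
np.set_printoptions(precision=4,suppress=True)
z=load('top');o=z['im'][180:295,275:395,::-1]
cv2.imwrite('pics/c1.png',cv2.resize(o,None,fx=5,fy=5,interpolation=cv2.INTER_CUBIC))
P=cloud(z)
R=(slice(180,295),slice(275,395));Q=P[R].reshape(-1,3)
m=(abs(Q[:,2]-.046)<.004);q=Q[m]
r=cv2.minAreaRect((q[:,:2]*1000).astype(np.float32));print('box',r,cv2.boxPoints(r))
b=Q[Q[:,2]>.085];print('bar',len(b),b.mean(0),cv2.minAreaRect((b[:,:2]*1000).astype(np.float32)))
Q2=P.reshape(-1,3);h=Q2[(Q2[:,2]>.1)&(Q2[:,0]>.15)&(Q2[:,0]<.75)&(Q2[:,1]<.25)&(Q2[:,1]>-.4)]
for lo in np.arange(.1,.6,.05):
  k=h[(h[:,2]>=lo)&(h[:,2]<lo+.05)]
  if len(k):print(lo,len(k),k.min(0),k.max(0))
```

```text
box ((500.8003234863281, -117.65828704833984), (143.33836364746094, 190.0582733154297), 73.0923080444336) [[ 389.0353 -158.5922]
 [ 570.8782 -213.8669]
 [ 612.5654  -76.7244]
 [ 430.7224  -21.4497]]
bar 414 [ 0.489  -0.1142  0.1761] ((486.7468566894531, -120.45262145996094), (58.01937484741211, 243.669189453125), 36.98765563964844)
0.1 6142 [ 0.1903 -0.4     0.1   ] [0.7499 0.2497 0.15  ]
0.15000000000000002 6610 [ 0.1962 -0.4     0.15  ] [0.75   0.2496 0.2   ]
0.20000000000000004 1519 [ 0.2064 -0.4     0.2   ] [0.7498 0.2497 0.25  ]
0.25000000000000006 1145 [ 0.3525 -0.3792  0.25  ] [0.4375 0.2466 0.3   ]
0.30000000000000004 1118 [ 0.3405 -0.0458  0.3001] [0.421  0.2498 0.3281]
0.3500000000000001 2598 [ 0.2737 -0.0335  0.35  ] [0.39   0.2407 0.4   ]
0.40000000000000013 4967 [ 0.2744 -0.0324  0.4   ] [0.3779 0.196  0.4294]
0.45000000000000007 1261 [0.6439 0.0198 0.4946] [0.6509 0.2409 0.5   ]
0.5000000000000001 4003 [0.6446 0.0195 0.5   ] [0.6605 0.2383 0.5107]
0.5500000000000002 1680 [ 0.6248 -0.0763  0.5579] [0.6277 0.1988 0.5691]
```

View pics/c1.png

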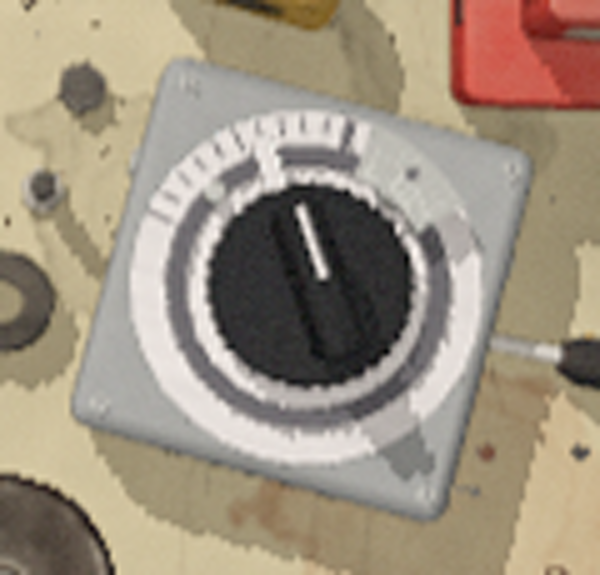

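The crop shows the case corners at crop px (175,60), (530,155), (440,520) and (75,415). The pin is at (216,190), the pointer tip at (267,160), the top mark at (352,133), and the cover around (410,180).

Run:
```python
from h import *
np.set_printoptions(precision=4,suppress=True)
z=load('top')
f=lambda a,b,h:onplane(z,275+(a+.5)/5-.5,180+(b+.5)/5-.5,h)
C=[f(*c,.046) for c in [(168,55),(533,153),(441,522),(72,416)]]
for i in range(4):print(C[i],np.linalg.norm(C[i]-C[(i+1)%4]))
c=np.mean(C,0);print('c',c)
u=(C[0]+C[1]-C[2]-C[3])/2;t0=np.arctan2(u[1],u[0]);print('case yaw',t0)
d=f(309,284,.059)
print('disc centre',d)
for n,a,b,h in [('pin',217,190,.060),('ptr',267,160,.056),('mark',352,133,.05),('mark0',345,155,.05),('cover',412,180,.062),('barA',300,205,.094),('barB',323,278,.094)]:
  p=f(a,b,h);v=p-c;print(n,p,np.hypot(*v[:2]),np.arctan2(v[1],v[0])-t0)
```

```text
[ 0.5648 -0.0607  0.046 ] 0.14170582957016614
[ 0.526 -0.197  0.046] 0.1419465497448311
[ 0.3895 -0.1581  0.046 ] 0.14156302012685712
[ 0.4301 -0.0225  0.046 ] 0.1400710312989152
c [ 0.4776 -0.1096  0.046 ]
case yaw -0.27635479523829803
disc centre [ 0.4772 -0.11    0.059 ]
pin [ 0.5122 -0.0768  0.06  ] 0.04766058615484119 1.0335823960756205
ptr [ 0.5235 -0.096   0.056 ] 0.04791817765962433 0.5646714312037541
mark [ 0.5339 -0.1286  0.05  ] 0.05946238260568549 -0.04970135563747524
mark0 [ 0.5257 -0.1258  0.05  ] 0.050750466106345156 -0.048698171112787236
cover [ 0.5148 -0.1484  0.062 ] 0.05380718759755591 -0.5299217120968527
barA [ 0.5034 -0.103   0.094 ] 0.02661686066998273 0.5255931265278018
barB [ 0.4775 -0.1105  0.094 ] 0.0008799594766826129 -1.3501430681677644
```

The centre is (0.4775,-0.110), the bar's world yaw is about +0.26, and top is about -0.28. All of this agrees with the given sizes. Next I'll check how close the torch comes to the arm's plane.

Run:
```python
from h import *
np.set_printoptions(precision=3,suppress=True)
n=np.array([.4775,-.11]);n/=np.hypot(*n)
for c in ['top','side']:
  P=cloud(load(c)).reshape(-1,3);P=P[(P[:,2]>.12)&(P[:,0]>.1)&(P[:,0]<.6)]
  s=P[:,:2]@n;d=P[:,0]*-n[1]+P[:,1]*n[0]
  for lo in np.arange(.12,.6,.04):
    m=(P[:,2]>=lo)&(P[:,2]<lo+.04)&(abs(d)<.12)
    if m.sum():
      k=np.argsort(abs(d[m]))[:5];print(c,round(lo,2),m.sum(),'d range',d[m].min(),d[m].max(),'nearest',P[m][k[0]],d[m][k[0]])
```

```text
top 0.12 85 d range -0.026901867258772 0.09317547703864196 nearest [ 0.213 -0.062  0.124] -0.012502007569705605
top 0.16 99 d range -0.03911269275420232 0.09247656797539905 nearest [ 0.211 -0.065  0.16 ] -0.015889469212642317
top 0.2 81 d range -0.029809667883521844 0.0929854899980952 nearest [ 0.208 -0.068  0.204] -0.019714809382880394
top 0.24 24 d range 0.08373378809723493 0.09283005799564309 nearest [0.366 0.002 0.273] 0.08373378809723493
top 0.28 21 d range 0.08345652401565046 0.09254630944314338 nearest [0.365 0.001 0.291] 0.08345652401565046
top 0.32 112 d range 0.031954113780427486 0.11999621611406736 nearest [ 0.341 -0.046  0.325] 0.031954113780427486
top 0.36 800 d range 0.028819153248788226 0.11990925861528887 nearest [ 0.274 -0.033  0.4  ] 0.028819153248788226
top 0.4 1551 d range 0.03016891976879109 0.11998227693285785 nearest [ 0.275 -0.032  0.401] 0.03016891976879109
side 0.12 395 d range -0.03838190681850057 0.09620890425621095 nearest [ 0.216 -0.062  0.125] -0.011677217815476253
side 0.16 320 d range -0.04452977755690557 0.09412529246286444 nearest [ 0.213 -0.065  0.165] -0.015376476430375388
side 0.2 302 d range -0.049033596905000865 0.09369536559785131 nearest [ 0.212 -0.067  0.204] -0.017711063214271065
side 0.24 1148 d range -0.052490616018937994 0.11985518309548479 nearest [ 0.211 -0.069  0.247] -0.01985504163374869
side 0.28 1457 d range -0.05240687089010681 0.11996035540781023 nearest [ 0.215 -0.073  0.286] -0.023093952488094822
side 0.32 1704 d range -0.05006232607447631 0.11996012227771599 nearest [ 0.234 -0.07   0.356] -0.016008233760600364
side 0.36 1927 d range -0.033278464573095294 0.11999174907626002 nearest [ 0.244 -0.056  0.384] -3.1688353325509677e-06
side 0.4 315 d range 0.036711965563746424 0.11999662837769573 nearest [ 0.208 -0.01   0.4  ] 0.036711965563746424
```

Request:
drive_tool(turn=[[0,0,0]], linear=[[0,0,0]], jaw=[1], newtons=40)

```text
clock: 0.18
position: [0.1852, -0.5703, 0.2306]
tcp_rot: [[-0.0, 0.309, -0.951], [0.001, -0.951, -0.309], [-1.0, -0.001, -0.0]]
ft_force: [-0.8, -0.5, 0.2]
grip_width: 0.0852
```

Run:
```python
from h import *
np.set_printoptions(precision=3,suppress=True)
A=np.array([.185,-.571]);B=np.array([.4775,-.11]);L=np.hypot(*(B-A));e=(B-A)/L
for c in ['top','side']:
  P=cloud(load(c)).reshape(-1,3);w=P[:,:2]-A;s=w@e;d=w[:,0]*-e[1]+w[:,1]*e[0]
  for lo in np.arange(-.05,L+.05,.1):
    m=(s>=lo)&(s<lo+.1)&(abs(d)<.09)&(P[:,2]<.7)
    if m.sum(): k=P[m][P[m][:,2].argmax()];print(c,round(lo,2),m.sum(),k)
R=np.array(env.get_obs()['tcp_rot']);print('delta tool',R.T@np.array([.2925,.461,0]))
```

```text
top -0.05 464 [ 0.095 -0.568 -0.195]
top 0.05 229 [ 0.239 -0.428  0.173]
top 0.15 8447 [ 0.287 -0.399  0.227]
top 0.25 5187 [ 0.397 -0.377  0.259]
top 0.35 4824 [ 0.396 -0.29   0.202]
top 0.45 4513 [ 0.462 -0.118  0.096]
top 0.55 4943 [ 0.497 -0.102  0.096]
side -0.05 607 [ 0.191 -0.537  0.326]
side 0.05 75 [ 0.261 -0.443  0.2  ]
side 0.15 2300 [ 0.263 -0.408  0.234]
side 0.25 1335 [ 0.401 -0.374  0.258]
side 0.35 466 [ 0.396 -0.29   0.197]
side 0.45 502 [ 0.471 -0.105  0.095]
side 0.55 3071 [ 0.501 -0.102  0.095]
delta tool [ 0.    -0.348 -0.421]
```

Request:
drive_tool(turn=[[0,0,0],[0,0,0],[0,0,0],[0.03,0,0],[0.055,0,0]], linear=[[-0.04,0,0],[-0.08,0,0],[-0.12,0,0],[-0.135,-0.02,-0.025],[-0.14,-0.045,-0.054]], jaw=[1,1,1,1,1])

```text
clock: 0.6
position: [0.2223, -0.513, 0.3755]
tcp_rot: [[0.002, 0.252, -0.968], [-0.006, -0.968, -0.252], [-1.0, 0.006, -0.0]]
ft_force: [1.0, -0.4, -0.2]
grip_width: 0.0859
```

Request:
drive_tool(turn=[[0,0,0],[0,0,0],[0,0,0],[0,0,0],[0,0,0]], linear=[[0,-0.025,-0.03],[0,-0.05,-0.06],[0,-0.075,-0.09],[0,-0.1,-0.12],[0,-0.125,-0.15]], jaw=[1,1,1,1,1])

```text
clock: 1.02
position: [0.3363, -0.3503, 0.3712]
tcp_rot: [[0.0, 0.256, -0.967], [0.0, -0.967, -0.256], [-1.0, 0.0, -0.0]]
ft_force: [0.8, -0.4, 1.0]
grip_width: 0.0858
```

Request:
drive_tool(turn=[[0,0,0],[0,0,0],[0,0,0],[0,0,0],[0,0,0]], linear=[[0,-0.025,-0.03],[0,-0.05,-0.06],[0,-0.075,-0.09],[0,-0.1,-0.12],[0,-0.125,-0.15]], jaw=[1,1,1,1,1])

```text
clock: 1.43
position: [0.4494, -0.1909, 0.3713]
tcp_rot: [[0.0, 0.256, -0.967], [-0.0, -0.967, -0.256], [-1.0, 0.0, -0.0]]
ft_force: [0.7, -0.5, 0.1]
grip_width: 0.0854
```

Run:
```python
from h import *
np.set_printoptions(precision=4,suppress=True)
o=env.get_obs();R=np.array(o['tcp_rot']);p=np.array(o['position'])
print(o['clock'],p,o['joints'],o['moment'],o['ft_force']);print(R)
print('yaw y',np.arctan2(R[1,1],R[0,1]),'delta',R.T@(np.array([.4775,-.11,p[2]])-p))
```

```text
1.4333 [ 0.4494 -0.1909  0.3713] [-0.5068 -0.1869  1.5473 -0.      1.781   0.8052] [-0.0359 -0.0386  0.002 ] [ 0.7395 -0.5035  0.0662]
[[ 0.0001  0.2559 -0.9667]
 [-0.0001 -0.9667 -0.2559]
 [-1.      0.0001 -0.0001]]
yaw y -1.3120453187248056 delta [-0.     -0.071  -0.0479]
```

Request:
drive_tool(turn=[[0,0,0],[0,0,0],[0,0,0]], linear=[[0,-0.029,-0.02],[0,-0.058,-0.04],[0,-0.071,-0.048]], jaw=[1,0.7,0.7])

```text
clock: 1.68
position: [0.4779, -0.1081, 0.371]
tcp_rot: [[-0.0, 0.259, -0.966], [0.001, -0.966, -0.259], [-1.0, -0.001, -0.0]]
ft_force: [-0.6, -0.7, 0.1]
grip_width: 0.0641
```

Request:
drive_tool(turn=[[0,0,0],[0,0,0],[0,0,0],[0,0,0],[0,0,0]], linear=[[0.035,0,0],[0.07,0,0],[0.105,0,0],[0.14,0,0],[0.14,0,0]], jaw=[0.7,0.7,0.7,0.7,0.7])

```text
clock: 2.1
position: [0.4727, -0.1102, 0.2229]
tcp_rot: [[-0.012, 0.256, -0.967], [0.004, -0.967, -0.256], [-1.0, -0.007, 0.011]]
ft_force: [-0.2, 0.7, -0.7]
grip_width: 0.0596
```

Run:
```python
from h import *
np.set_printoptions(precision=4,suppress=True)
o=env.get_obs();print(o['clock'],o['position'],o['joints'],o['ft_force'],o['moment'],o['grip_width'])
snap('top','t2.png');snap('side','s2.png');snap('wrist','w2.png')
a=cv2.imread('pics/t2.png')[140:420,150:450];b=cv2.imread('pics/s2.png')[60:340,240:540]
cv2.imwrite('pics/ts2.png',np.hstack([a,b]))
```

```text
2.1 [ 0.4727 -0.1102  0.2229] [-0.3348 -0.1672  1.7974 -0.      1.5242  0.9769] [-0.2389  0.6512 -0.7206] [ 0.0302 -0.0474  0.0255] 0.059589574007024436
```

View pics/ts2.png

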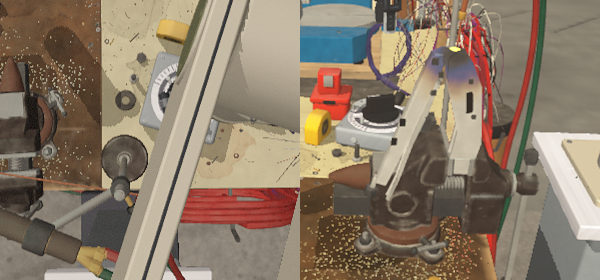

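View pics/w2.png

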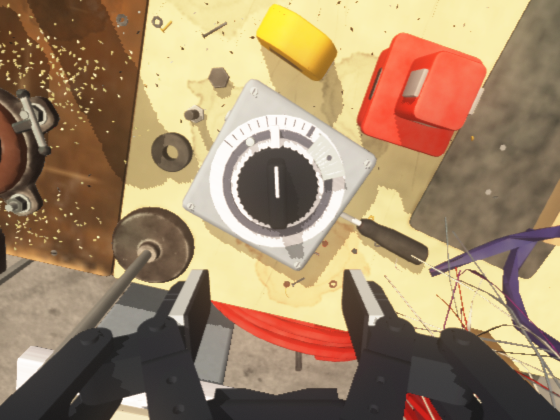

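The wrist view shows the dial at about (278,186), with the bar upright in the picture and so already square to the jaws. The pointer is at (277,140), the pin at (250,142) and the cover at (328,168). In the top view the forearm passes right of the torch. I'll check the clearance and refine the axis position.

Run:
```python
from h import *
np.set_printoptions(precision=4,suppress=True)
o=env.get_obs();R=np.array(o['tcp_rot']);p=np.array(o['position']);print(p,o['clock'])
z=load('wrist');P=cloud(z)
m=(P[...,2]>.086)&(P[...,2]<.1)&(np.hypot(P[...,0]-.4775,P[...,1]+.11)<.045);q=P[m]
r=cv2.minAreaRect((q[:,:2]*1000).astype(np.float32));print('bar',len(q),r,q[:,2].mean())
g=z['im'][115:270,180:380,::-1];cv2.imwrite('pics/w2c.png',cv2.resize(g,None,fx=4,fy=3.8,interpolation=cv2.INTER_CUBIC))
zt=load('top');T=cloud(zt).reshape(-1,3);a=T[(T[:,2]>.28)&(T[:,2]<.7)&(T[:,0]<.55)&(T[:,1]<.02)&(T[:,1]>-.3)]
u=np.array([np.cos(o['joints'][0]),np.sin(o['joints'][0])]);s=a[:,:2]@u;d=-a[:,0]*u[1]+a[:,1]*u[0]
for lo in np.arange(.15,.6,.05):
  k=(s>=lo)&(s<lo+.05)
  for dl in np.arange(-.14,.16,.03):
    kk=k&(d>=dl)&(d<dl+.03)
    if kk.sum()>5:print(round(lo,2),round(dl,2),kk.sum(),'z',np.percentile(a[kk,2],[5,50,95]))
```

```text
[ 0.4774 -0.1121  0.233 ] 2.25
bar 1227 ((480.3476257324219, -112.24515533447266), (57.47564697265625, 15.995031356811523), 17.248477935791016) 0.09549332443173719
0.25 0.1 179 z [0.399  0.4029 0.4048]
0.3 -0.02 111 z [0.5503 0.5578 0.5694]
0.3 0.07 53 z [0.6407 0.6418 0.6431]
0.3 0.1 1610 z [0.3712 0.6122 0.643 ]
0.3 0.13 132 z [0.3647 0.3828 0.3881]
0.35 -0.02 6758 z [0.5551 0.6113 0.6412]
0.35 0.07 376 z [0.6393 0.6408 0.6421]
0.35 0.1 4346 z [0.5714 0.6407 0.6424]
0.4 -0.02 8723 z [0.5559 0.6244 0.6401]
0.4 0.01 1083 z [0.5884 0.6062 0.6141]
0.4 0.04 1496 z [0.4343 0.6008 0.6137]
0.4 0.07 1135 z [0.5922 0.6107 0.6399]
0.4 0.1 4029 z [0.5653 0.6388 0.6405]
0.45 -0.02 2224 z [0.6193 0.6334 0.6385]
0.45 0.01 5126 z [0.6176 0.6307 0.6331]
0.45 0.04 5094 z [0.6174 0.6306 0.6332]
0.45 0.07 4755 z [0.618  0.6309 0.6363]
0.45 0.1 3932 z [0.5739 0.6366 0.6386]
0.5 -0.02 536 z [0.6007 0.6209 0.6298]
0.5 0.01 1640 z [0.6127 0.6258 0.6305]
0.5 0.04 1614 z [0.6129 0.6258 0.6304]
0.5 0.07 1559 z [0.6129 0.6258 0.6308]
0.5 0.1 1413 z [0.5853 0.6262 0.6344]
```

View pics/w2c.png

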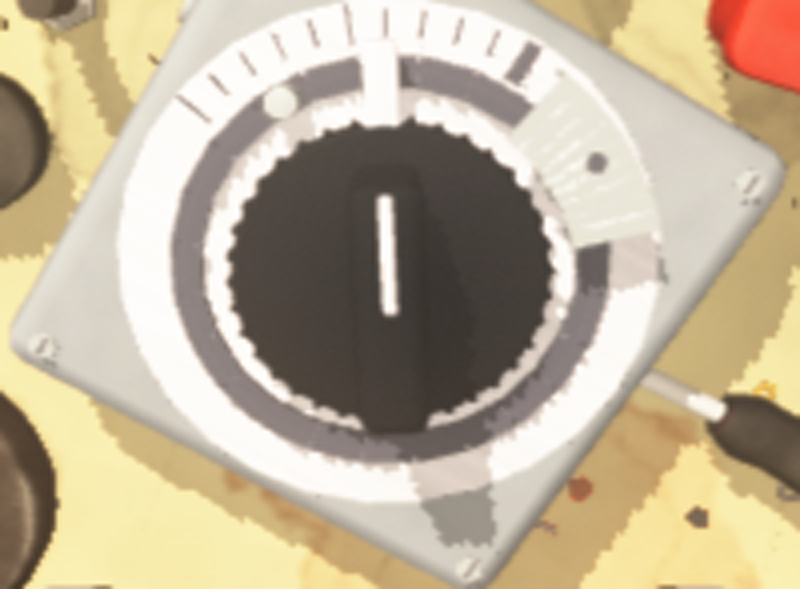

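Clearance is fine: the forearm's top is at about 0.6 m, and the hose is at 0.40 m or lower. I'll descend in stages.

Request:
drive_tool(turn=[[-0.03,0,0],[-0.03,0,0],[-0.03,0,0],[-0.03,0,0],[-0.03,0,0]], linear=[[0.03,-0.001,-0.0015],[0.06,-0.001,-0.0015],[0.09,-0.001,-0.0015],[0.12,-0.001,-0.0015],[0.12,-0.001,-0.0015]], jaw=[0.6,0.6,0.6,0.6,0.6])

```text
clock: 2.67
position: [0.4765, -0.1101, 0.1085]
tcp_rot: [[-0.004, 0.285, -0.959], [0.002, -0.959, -0.285], [-1.0, -0.003, 0.004]]
ft_force: [-0.7, -0.0, -0.7]
grip_width: 0.0511
```

Request:
drive_tool(turn=[[0,0,0],[0,0,0],[0,0,0],[0,0,0]], linear=[[0,0,0],[0,0,0],[0,0,0],[0,0,0]], jaw=[0.6,0.6,0.6,0.6])

```text
clock: 3.0
position: [0.4801, -0.1112, 0.1143]
tcp_rot: [[0.004, 0.285, -0.959], [-0.002, -0.959, -0.285], [-1.0, 0.003, -0.004]]
ft_force: [0.5, -0.3, 1.0]
grip_width: 0.0514
```

Run:
```python
from h import *
np.set_printoptions(precision=4,suppress=True)
o=env.get_obs();R=np.array(o['tcp_rot']);p=np.array(o['position'])
print(o['clock'],p,o['joints'],o['ft_force'],o['moment'],o['grip_width']);print(R,'bar yaw',np.arctan2(R[1,1],R[0,1])+np.pi/2)
snap('wrist','w3.png')
P=cloud(load('wrist'))
m=(P[...,2]>.086)&(P[...,2]<.1)&(np.hypot(P[...,0]-.4775,P[...,1]+.11)<.04);q=P[m]
r=cv2.minAreaRect((q[:,:2]*1000).astype(np.float32));print('bar',len(q),r,q[:,2].mean())
```

```text
3.0 [ 0.4801 -0.1112  0.1143] [-0.3316 -0.0772  1.918   0.      1.296   0.9504] [ 0.4556 -0.2851  1.0163] [ 0.001  -0.0288  0.0411] 0.05142022908098135
[[ 0.0045  0.2848 -0.9586]
 [-0.0015 -0.9586 -0.2848]
 [-1.      0.0027 -0.0039]] bar yaw 0.28876344898021933
bar 2971 ((478.0268249511719, -111.3588638305664), (57.49028396606445, 15.829144477844238), 17.145910263061523) 0.09258093163091087
```

View pics/w3.png

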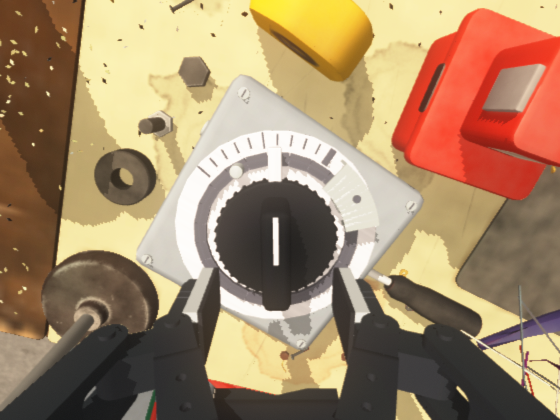

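The view is as expected. The pointer is upright in the picture at (275,165), the pin is at (236,172), and the fingers straddle the bar. Descend and grip.

Request:
drive_tool(turn=[[-0.01,0,0],[-0.01,0,0],[-0.01,0,0],[-0.01,0,0],[-0.01,0,0]], linear=[[0.015,0,0],[0.03,0,0],[0.04,0,0],[0.046,0,0],[0.046,0,0]], jaw=[0.6,0.6,0.6,0.6,0.6])

```text
clock: 3.47
position: [0.4773, -0.1102, 0.0642]
tcp_rot: [[-0.002, 0.294, -0.956], [0.001, -0.956, -0.294], [-1.0, -0.001, 0.002]]
ft_force: [-0.2, 1.1, -0.6]
grip_width: 0.0512
```

Request:
drive_tool(turn=[[0,0,0],[0,0,0],[0,0,0],[0,0,0],[0,0,0]], linear=[[0,0,0],[0,0,0],[0,0,0],[0,0,0],[0,0,0]], jaw=[0.4,0.25,0.15,0.08,0], newtons=60)

```text
clock: 3.88
position: [0.4791, -0.1114, 0.0665]
tcp_rot: [[0.002, 0.294, -0.956], [-0.002, -0.956, -0.294], [-1.0, 0.002, -0.002]]
ft_force: [0.0, -5.3, 4.5]
grip_width: 0.0152
```

Request:
drive_tool(turn=[[0,0,0],[0,0,0],[0,0,0],[0,0,0],[0,0,0]], linear=[[0,0,0],[0,0,0],[0,0,0],[0,0,0],[0,0,0]], jaw=[0,0,0,0,0])

```text
clock: 4.3
position: [0.4791, -0.1114, 0.0665]
tcp_rot: [[0.002, 0.294, -0.956], [-0.002, -0.956, -0.294], [-1.0, 0.002, -0.002]]
ft_force: [-0.5, -5.2, 6.4]
grip_width: 0.0149
```

```bash
cat > s.py <<'E'
from h import *
o=env.get_obs();R=np.array(o['tcp_rot']);p=np.array(o['position']);f=np.array(o['ft_force']);m=np.array(o['moment'])
np.set_printoptions(precision=3,suppress=True)
y=np.arctan2(R[1,1],R[0,1])+np.pi/2;d=p-np.array([.4785,-.1112,0])
print('t %.2f p'%o['clock'],p*1e3,'yaw %.4f from mark %.3f'%(y,y+.28),'f',f,'m',m,'Mz axis %.3f'%(m[2]+d[0]*f[1]-d[1]*f[0]),'w %.4f'%o['grip_width'],'q6 %.3f dq6 %.3f e6 %.3f'%(o['joints'][5],o['dq'][5],o['joint_efforts'][5]))
E
python3 s.py
```

```text
t 4.30 p [ 479.095 -111.363   66.502] yaw 0.2987 from mark 0.579 f [-0.517 -5.165  6.433] m [-0.65   0.162  0.093] Mz axis 0.090 w 0.0149 q6 0.940 dq6 0.000 e6 0.105
```

Gripped, with a width of 14.9 mm and negligible loads. Now turn clockwise through the free range (tool +x rotation).

Request:
drive_tool(turn=[[0.03,0,0],[0.07,0,0],[0.11,0,0],[0.15,0,0],[0.19,0,0]], linear=[[0,0,0],[0,0,0],[0,0,0],[0,0,0],[0,0,0]], jaw=[0,0,0,0,0])

```text
clock: 4.72
position: [0.4792, -0.1116, 0.0665]
tcp_rot: [[0.002, 0.107, -0.994], [-0.002, -0.994, -0.107], [-1.0, 0.002, -0.002]]
ft_force: [-0.1, -5.5, 4.9]
grip_width: 0.0148
```

```bash
python3 s.py
```

```text
t 4.72 p [ 479.17  -111.563   66.517] yaw 0.1067 from mark 0.387 f [-0.111 -5.488  4.931] m [-0.891  0.079  0.083] Mz axis 0.079 w 0.0148 q6 1.132 dq6 0.478 e6 -0.890
```

Request:
drive_tool(turn=[[0.04,0,0],[0.08,0,0],[0.12,0,0],[0.16,0,0],[0.2,0,0]], linear=[[0,0,0],[0,0,0],[0,0,0],[0,0,0],[0,0,0]], jaw=[0,0,0,0,0])

```text
clock: 5.13
position: [0.4792, -0.1118, 0.0665]
tcp_rot: [[0.002, -0.093, -0.996], [-0.002, -0.996, 0.093], [-1.0, 0.002, -0.002]]
ft_force: [-1.1, -7.8, 4.6]
grip_width: 0.0152
```

Request:
drive_tool(turn=[[0.03,0,0],[0.06,0,0],[0.09,0,0],[0.12,0,0],[0.15,0,0]], linear=[[0,0,0],[0,0,0],[0,0,0],[0,0,0],[0,0,0]], jaw=[0,0,0,0,0])

```text
clock: 5.55
position: [0.4792, -0.1119, 0.0665]
tcp_rot: [[0.002, -0.24, -0.971], [-0.002, -0.971, 0.24], [-1.0, 0.002, -0.003]]
ft_force: [-0.1, -7.9, 5.3]
grip_width: 0.015
```

```bash
python3 s.py
```

```text
t 5.55 p [ 479.167 -111.919   66.516] yaw -0.2428 from mark 0.037 f [-0.117 -7.895  5.327] m [-1.226  0.034  0.101] Mz axis 0.096 w 0.0150 q6 1.482 dq6 0.358 e6 -0.638
```

Friction reads about 0.1 N m, so the moment sensing works. I'll drop the grip to 25 N so the pads' couple limits the torque, re-centre by half a millimetre, and step on.

Request:
drive_tool(turn=[[0.01,0,0],[0.025,0,0],[0.04,0,0],[0.055,0,0],[0.07,0,0]], linear=[[0,0.0002,0],[0,0.0004,0],[0,0.0006,0],[0,0.0006,0],[0,0.0006,0]], jaw=[0,0,0,0,0], newtons=25)

```text
clock: 5.97
position: [0.4792, -0.1121, 0.0665]
tcp_rot: [[0.003, -0.307, -0.952], [-0.002, -0.952, 0.307], [-1.0, 0.001, -0.003]]
ft_force: [-0.2, -4.4, 4.8]
grip_width: 0.0153
```

```bash
python3 s.py
```

```text
t 5.97 p [ 479.159 -112.083   66.52 ] yaw -0.3121 from mark -0.032 f [-0.238 -4.446  4.756] m [-0.794 -0.062  0.123] Mz axis 0.120 w 0.0153 q6 1.550 dq6 0.180 e6 -0.270
```

Request:
drive_tool(turn=[[0.01,0,0],[0.02,0,0],[0.03,0,0]], linear=[[0,0,0],[0,0,0],[0,0,0]], jaw=[0,0,0])

```text
clock: 6.22
position: [0.4791, -0.1121, 0.0665]
tcp_rot: [[0.002, -0.335, -0.942], [-0.002, -0.942, 0.335], [-1.0, 0.001, -0.003]]
ft_force: [0.4, -6.0, 4.2]
grip_width: 0.0147
```

```bash
python3 s.py
```

```text
t 6.22 p [ 479.138 -112.094   66.494] yaw -0.3418 from mark -0.062 f [ 0.442 -6.034  4.209] m [-0.841 -0.041  0.138] Mz axis 0.135 w 0.0147 q6 1.580 dq6 0.119 e6 -0.141
```

Request:
drive_tool(turn=[[0.008,0,0],[0.016,0,0],[0.024,0,0]], linear=[[0,0,0],[0,0,0],[0,0,0]], jaw=[0,0,0])

```text
clock: 6.47
position: [0.4791, -0.1121, 0.0665]
tcp_rot: [[0.002, -0.358, -0.934], [-0.002, -0.934, 0.358], [-1.0, 0.001, -0.003]]
ft_force: [0.8, -5.6, 5.0]
grip_width: 0.0155
```

```bash
python3 s.py
```

```text
t 6.47 p [ 479.123 -112.138   66.502] yaw -0.3657 from mark -0.086 f [ 0.771 -5.619  4.969] m [-0.834 -0.06   0.131] Mz axis 0.128 w 0.0155 q6 1.603 dq6 0.096 e6 -0.092
```

Request:
drive_tool(turn=[[0.008,0,0],[0.016,0,0],[0.02,0,0]], linear=[[0,0,0],[0,0,0],[0,0,0]], jaw=[0,0,0])

```text
clock: 6.72
position: [0.4791, -0.1121, 0.0665]
tcp_rot: [[0.002, -0.376, -0.927], [-0.002, -0.927, 0.376], [-1.0, 0.001, -0.003]]
ft_force: [1.1, -6.0, 5.0]
grip_width: 0.015
```

```bash
python3 s.py
```

```text
t 6.72 p [ 479.101 -112.145   66.502] yaw -0.3858 from mark -0.106 f [ 1.133 -5.983  4.951] m [-0.844 -0.043  0.119] Mz axis 0.116 w 0.0150 q6 1.623 dq6 0.042 e6 0.096
```

Request:
drive_tool(turn=[[0.008,0,0],[0.016,0,0],[0.02,0,0]], linear=[[0,0,0],[0,0,0],[0,0,0]], jaw=[0,0,0])

```text
clock: 6.97
position: [0.4791, -0.1122, 0.0665]
tcp_rot: [[0.002, -0.395, -0.919], [-0.002, -0.919, 0.395], [-1.0, 0.001, -0.003]]
ft_force: [0.0, -5.3, 4.7]
grip_width: 0.0148
```

```bash
python3 s.py
```

```text
t 6.97 p [ 479.099 -112.177   66.514] yaw -0.4058 from mark -0.126 f [ 0.033 -5.3    4.698] m [-0.9   -0.028  0.148] Mz axis 0.145 w 0.0148 q6 1.644 dq6 0.042 e6 0.094
```

Request:
drive_tool(turn=[[0.008,0,0],[0.016,0,0],[0.02,0,0]], linear=[[0,0,0],[0,0,0],[0,0,0]], jaw=[0,0,0])

```text
clock: 7.22
position: [0.4791, -0.1122, 0.0665]
tcp_rot: [[0.002, -0.413, -0.911], [-0.002, -0.911, 0.413], [-1.0, 0.001, -0.003]]
ft_force: [0.4, -6.8, 4.7]
grip_width: 0.0152
```

```bash
python3 s.py
```

```text
t 7.22 p [ 479.107 -112.166   66.502] yaw -0.4258 from mark -0.146 f [ 0.439 -6.781  4.665] m [-0.864 -0.027  0.093] Mz axis 0.089 w 0.0152 q6 1.664 dq6 0.042 e6 0.094
```

Request:
drive_tool(turn=[[0.008,0,0],[0.016,0,0],[0.022,0,0]], linear=[[0,0,0],[0,0,0],[0,0,0]], jaw=[0,0,0])

```text
clock: 7.47
position: [0.4791, -0.1122, 0.0665]
tcp_rot: [[0.002, -0.433, -0.901], [-0.002, -0.901, 0.433], [-1.0, 0.001, -0.003]]
ft_force: [0.6, -6.9, 4.8]
grip_width: 0.015
```

```bash
python3 s.py
```

```text
t 7.47 p [ 479.105 -112.222   66.523] yaw -0.4478 from mark -0.168 f [ 0.613 -6.939  4.842] m [-0.932 -0.045  0.105] Mz axis 0.102 w 0.0150 q6 1.686 dq6 0.070 e6 -0.000
```

Request:
drive_tool(turn=[[0.008,0,0],[0.016,0,0],[0.022,0,0]], linear=[[0,0,0],[0,0,0],[0,0,0]], jaw=[0,0,0])

```text
clock: 7.72
position: [0.4791, -0.1122, 0.0665]
tcp_rot: [[0.002, -0.453, -0.892], [-0.002, -0.892, 0.453], [-1.0, 0.001, -0.003]]
ft_force: [0.3, -6.5, 4.5]
grip_width: 0.0148
```

```bash
python3 s.py
```

```text
t 7.72 p [ 479.064 -112.243   66.499] yaw -0.4698 from mark -0.190 f [ 0.271 -6.515  4.543] m [-0.917  0.018  0.095] Mz axis 0.092 w 0.0148 q6 1.708 dq6 0.068 e6 0.001
```

Request:
drive_tool(turn=[[0.008,0,0],[0.016,0,0],[0.022,0,0]], linear=[[0,0,0],[0,0,0],[0,0,0]], jaw=[0,0,0])

```text
clock: 7.97
position: [0.4791, -0.1122, 0.0665]
tcp_rot: [[0.002, -0.472, -0.881], [-0.002, -0.881, 0.472], [-1.0, 0.001, -0.003]]
ft_force: [0.2, -6.1, 5.1]
grip_width: 0.0151
```

```bash
python3 s.py
```

```text
t 7.97 p [ 479.085 -112.247   66.515] yaw -0.4918 from mark -0.212 f [ 0.157 -6.08   5.078] m [-0.912 -0.021  0.062] Mz axis 0.059 w 0.0151 q6 1.730 dq6 0.069 e6 0.001
```

Request:
drive_tool(turn=[[0.008,0,0],[0.016,0,0],[0.022,0,0]], linear=[[0,0,0],[0,0,0],[0,0,0]], jaw=[0,0,0])

```text
clock: 8.22
position: [0.4791, -0.1123, 0.0665]
tcp_rot: [[0.002, -0.491, -0.871], [-0.002, -0.871, 0.491], [-1.0, 0.001, -0.003]]
ft_force: [-0.2, -7.2, 5.1]
grip_width: 0.0149
```

```bash
python3 s.py
```

```text
t 8.22 p [ 479.062 -112.272   66.499] yaw -0.5138 from mark -0.234 f [-0.234 -7.212  5.104] m [-0.943 -0.023  0.103] Mz axis 0.099 w 0.0149 q6 1.752 dq6 0.070 e6 0.001
```

Request:
drive_tool(turn=[[0.008,0,0],[0.016,0,0],[0.022,0,0]], linear=[[0,0,0],[0,0,0],[0,0,0]], jaw=[0,0,0])

```text
clock: 8.47
position: [0.479, -0.1123, 0.0665]
tcp_rot: [[0.002, -0.511, -0.86], [-0.002, -0.86, 0.511], [-1.0, 0.001, -0.003]]
ft_force: [0.4, -6.6, 4.6]
grip_width: 0.0153
```

```bash
python3 s.py
```

```text
t 8.47 p [ 479.048 -112.29    66.489] yaw -0.5358 from mark -0.256 f [ 0.435 -6.624  4.649] m [-0.987 -0.011  0.103] Mz axis 0.100 w 0.0153 q6 1.774 dq6 0.067 e6 0.001
```

Request:
drive_tool(turn=[[0.008,0,0],[0.016,0,0],[0.022,0,0]], linear=[[0,0,0],[0,0,0],[0,0,0]], jaw=[0,0,0])

```text
clock: 8.72
position: [0.4791, -0.1123, 0.0665]
tcp_rot: [[0.002, -0.529, -0.848], [-0.002, -0.848, 0.529], [-1.0, 0.001, -0.003]]
ft_force: [-0.4, -7.7, 4.8]
grip_width: 0.0152
```

```bash
python3 s.py
```

```text
t 8.72 p [ 479.079 -112.332   66.527] yaw -0.5578 from mark -0.278 f [-0.377 -7.681  4.843] m [-1.036  0.015  0.154] Mz axis 0.149 w 0.0152 q6 1.795 dq6 0.067 e6 0.069
```

Request:
drive_tool(turn=[[0.006,0,0],[0.01,0,0]], linear=[[0,0,0],[0,0,0]], jaw=[0,0])

```text
clock: 8.88
position: [0.479, -0.1123, 0.0665]
tcp_rot: [[0.002, -0.537, -0.843], [-0.002, -0.843, 0.537], [-1.0, 0.001, -0.003]]
ft_force: [0.5, -7.0, 5.3]
grip_width: 0.0145
```

```bash
python3 s.py
```

```text
t 8.88 p [ 479.044 -112.316   66.496] yaw -0.5674 from mark -0.287 f [ 0.465 -6.978  5.264] m [-0.972 -0.013  0.399] Mz axis 0.396 w 0.0145 q6 1.805 dq6 0.045 e6 0.336
```

Contact: Mz is 0.40 N m, so about 6 N at the pointer. Hold and read.

Request:
drive_tool(turn=[[0,0,0],[0,0,0],[0,0,0]], linear=[[0,0,0],[0,0,0],[0,0,0]], jaw=[0,0,0])

```text
clock: 9.13
position: [0.4791, -0.1123, 0.0665]
tcp_rot: [[0.002, -0.537, -0.843], [-0.002, -0.843, 0.537], [-1.0, 0.001, -0.003]]
ft_force: [-0.3, -5.9, 4.4]
grip_width: 0.0151
```

```bash
python3 s.py
```

```text
t 9.13 p [ 479.077 -112.292   66.512] yaw -0.5671 from mark -0.287 f [-0.258 -5.916  4.443] m [-0.971 -0.034  0.349] Mz axis 0.345 w 0.0151 q6 1.805 dq6 0.001 e6 0.303
```

Request:
drive_tool(turn=[[0.003,0,0],[0.003,0,0],[0.003,0,0],[0.003,0,0],[0.003,0,0]], linear=[[0,0,0],[0,0,0],[0,0,0],[0,0,0],[0,0,0]], jaw=[0,0,0,0,0])

```text
clock: 9.55
position: [0.4791, -0.1123, 0.0665]
tcp_rot: [[0.002, -0.54, -0.842], [-0.002, -0.842, 0.54], [-1.0, 0.001, -0.003]]
ft_force: [-0.4, -7.0, 4.6]
grip_width: 0.0148
```

```bash
python3 s.py
```

```text
t 9.55 p [ 479.085 -112.3     66.524] yaw -0.5699 from mark -0.290 f [-0.406 -7.021  4.65 ] m [-1.031  0.035  0.354] Mz axis 0.350 w 0.0148 q6 1.808 dq6 -0.001 e6 0.388
```

Request:
drive_tool(turn=[[0,0,0],[0,0,0],[0,0,0],[0,0,0],[0,0,0]], linear=[[0,0,0],[0,0,0],[0,0,0],[0,0,0],[0,0,0]], jaw=[0,0,0,0,0])

```text
clock: 9.97
position: [0.4791, -0.1123, 0.0665]
tcp_rot: [[0.002, -0.54, -0.842], [-0.002, -0.842, 0.54], [-1.0, 0.001, -0.003]]
ft_force: [-0.3, -6.6, 4.5]
grip_width: 0.015
```

```bash
python3 s.py
```

```text
t 9.97 p [ 479.077 -112.287   66.512] yaw -0.5699 from mark -0.290 f [-0.337 -6.639  4.49 ] m [-1.058  0.016  0.385] Mz axis 0.380 w 0.0150 q6 1.808 dq6 -0.000 e6 0.388
```

Held for about 0.8 s at joint 6 ≈ 0.388 N m, which is about 5.9 N at the pointer. The stop is 0.29 rad past the mark, inside the given range. Now I'll turn back anticlockwise to about 0.1 rad short of where the pin should be.

Request:
drive_tool(turn=[[-0.03,0,0],[-0.08,0,0],[-0.14,0,0],[-0.2,0,0],[-0.26,0,0]], linear=[[0,0,0],[0,0,0],[0,0,0],[0,0,0],[0,0,0]], jaw=[0,0,0,0,0])

```text
clock: 10.38
position: [0.4791, -0.1121, 0.0665]
tcp_rot: [[0.003, -0.303, -0.953], [-0.002, -0.953, 0.303], [-1.0, 0.001, -0.003]]
ft_force: [0.5, -5.7, 4.8]
grip_width: 0.0151
```

Request:
drive_tool(turn=[[-0.06,0,0],[-0.12,0,0],[-0.18,0,0],[-0.24,0,0],[-0.3,0,0]], linear=[[0,0,0],[0,0,0],[0,0,0],[0,0,0],[0,0,0]], jaw=[0,0,0,0,0])

```text
clock: 10.8
position: [0.4791, -0.1117, 0.0665]
tcp_rot: [[0.002, -0.008, -1.0], [-0.001, -1.0, 0.008], [-1.0, 0.001, -0.002]]
ft_force: [0.8, -4.0, 5.1]
grip_width: 0.015
```

Request:
drive_tool(turn=[[-0.06,0,0],[-0.12,0,0],[-0.18,0,0],[-0.24,0,0],[-0.29,0,0]], linear=[[0,0,0],[0,0,0],[0,0,0],[0,0,0],[0,0,0]], jaw=[0,0,0,0,0])

```text
clock: 11.22
position: [0.4791, -0.1114, 0.0665]
tcp_rot: [[0.002, 0.279, -0.96], [-0.001, -0.96, -0.279], [-1.0, 0.001, -0.002]]
ft_force: [0.4, -2.1, 7.0]
grip_width: 0.0153
```

Request:
drive_tool(turn=[[-0.05,0,0],[-0.09,0,0],[-0.12,0,0],[-0.15,0,0],[-0.17,0,0]], linear=[[0,0,0],[0,0,0],[0,0,0],[0,0,0],[0,0,0]], jaw=[0,0,0,0,0])

```text
clock: 11.63
position: [0.479, -0.1113, 0.0665]
tcp_rot: [[0.002, 0.436, -0.9], [-0.0, -0.9, -0.436], [-1.0, 0.001, -0.002]]
ft_force: [-0.8, -1.0, 7.0]
grip_width: 0.0149
```

```bash
python3 s.py
python3 - <<'E'
from h import *
snap('wrist','w4.png')
im=cv2.imread('pics/w4.png');cv2.imwrite('pics/w4c.png',cv2.resize(im[:330,130:470],None,fx=1.8,fy=1.8))
E
```

```text
t 11.63 p [ 479.001 -111.277   66.491] yaw 0.4511 from mark 0.731 f [-0.833 -0.975  6.986] m [-0.094  0.14  -0.047] Mz axis -0.048 w 0.0149 q6 0.787 dq6 -0.222 e6 0.172
```

View pics/w4c.png

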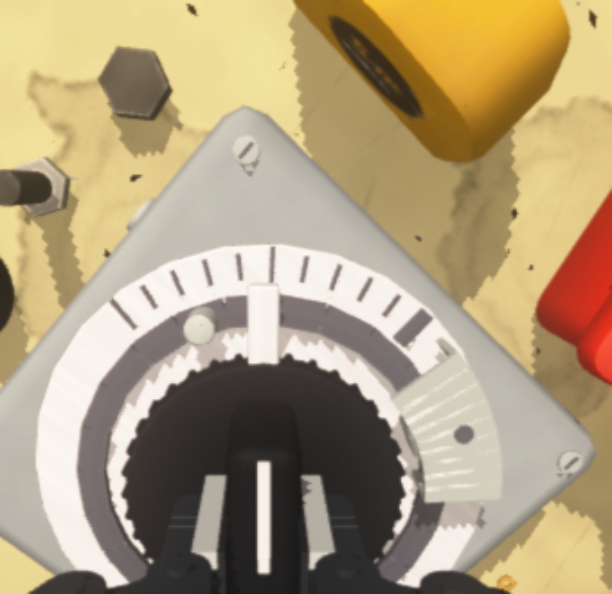

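The pointer is at crop x 248–280 (8 mm) and the pin at about (200,325), with its right edge at 215. The gap is therefore about 8 mm, or 0.16 rad. I'll close 0.10 of it, then creep.

Request:
drive_tool(turn=[[-0.03,0,0],[-0.05,0,0],[-0.07,0,0],[-0.085,0,0],[-0.1,0,0]], linear=[[0,0,0],[0,0,0],[0,0,0],[0,0,0],[0,0,0]], jaw=[0,0,0,0,0])

```text
clock: 12.1
position: [0.4789, -0.1112, 0.0665]
tcp_rot: [[0.002, 0.523, -0.852], [-0.0, -0.852, -0.523], [-1.0, 0.001, -0.002]]
ft_force: [-1.0, -0.4, 7.3]
grip_width: 0.015
```

```bash
python3 s.py
```

```text
t 12.10 p [ 478.942 -111.191   66.497] yaw 0.5503 from mark 0.830 f [-1.001 -0.443  7.273] m [ 0.061  0.173 -0.101] Mz axis -0.102 w 0.0150 q6 0.688 dq6 -0.178 e6 0.249
```

Request:
drive_tool(turn=[[-0.008,0,0],[-0.016,0,0],[-0.02,0,0]], linear=[[0,0,0],[0,0,0],[0,0,0]], jaw=[0,0,0])

```text
clock: 12.35
position: [0.4789, -0.1112, 0.0665]
tcp_rot: [[0.002, 0.54, -0.842], [-0.0, -0.842, -0.54], [-1.0, 0.001, -0.002]]
ft_force: [-0.2, -1.7, 7.5]
grip_width: 0.0149
```

```bash
python3 s.py
```

```text
t 12.35 p [ 478.914 -111.151   66.473] yaw 0.5700 from mark 0.850 f [-0.231 -1.741  7.498] m [ 0.002  0.181 -0.083] Mz axis -0.084 w 0.0149 q6 0.668 dq6 -0.042 e6 -0.092
```

Request:
drive_tool(turn=[[-0.007,0,0],[-0.014,0,0],[-0.018,0,0]], linear=[[0,0,0],[0,0,0],[0,0,0]], jaw=[0,0,0])

```text
clock: 12.6
position: [0.4789, -0.1111, 0.0665]
tcp_rot: [[0.002, 0.555, -0.832], [-0.0, -0.832, -0.555], [-1.0, 0.001, -0.001]]
ft_force: [-0.6, -0.5, 8.8]
grip_width: 0.0149
```

```bash
python3 s.py
```

```text
t 12.60 p [ 478.911 -111.141   66.487] yaw 0.5880 from mark 0.868 f [-0.635 -0.506  8.751] m [-0.019  0.265 -0.096] Mz axis -0.097 w 0.0149 q6 0.650 dq6 -0.046 e6 -0.066
```

Request:
drive_tool(turn=[[-0.007,0,0],[-0.014,0,0],[-0.016,0,0]], linear=[[0,0,0],[0,0,0],[0,0,0]], jaw=[0,0,0])

```text
clock: 12.85
position: [0.4789, -0.1111, 0.0665]
tcp_rot: [[0.002, 0.568, -0.823], [-0.0, -0.823, -0.568], [-1.0, 0.001, -0.002]]
ft_force: [-1.3, -0.8, 8.1]
grip_width: 0.0146
```

```bash
python3 s.py
```

```text
t 12.85 p [ 478.921 -111.141   66.49 ] yaw 0.6040 from mark 0.884 f [-1.307 -0.771  8.143] m [ 0.042  0.205 -0.143] Mz axis -0.143 w 0.0146 q6 0.634 dq6 -0.015 e6 -0.160
```

Request:
drive_tool(turn=[[-0.005,0,0],[-0.008,0,0],[-0.008,0,0]], linear=[[0,0,0],[0,0,0],[0,0,0]], jaw=[0,0,0])

```text
clock: 13.1
position: [0.4789, -0.1111, 0.0665]
tcp_rot: [[0.002, 0.574, -0.819], [-0.0, -0.819, -0.574], [-1.0, 0.001, -0.002]]
ft_force: [-0.1, -0.4, 7.7]
grip_width: 0.015
```

```bash
python3 s.py
```

```text
t 13.10 p [ 478.931 -111.125   66.512] yaw 0.6118 from mark 0.892 f [-0.144 -0.448  7.701] m [ 0.078  0.249 -0.044] Mz axis -0.044 w 0.0150 q6 0.626 dq6 0.004 e6 -0.108
```

Request:
drive_tool(turn=[[-0.006,0,0],[-0.011,0,0],[-0.011,0,0]], linear=[[0,0,0],[0,0,0],[0,0,0]], jaw=[0,0,0])

```text
clock: 13.35
position: [0.4789, -0.1111, 0.0665]
tcp_rot: [[0.002, 0.583, -0.812], [-0.0, -0.812, -0.583], [-1.0, 0.001, -0.002]]
ft_force: [-0.6, -0.6, 7.4]
grip_width: 0.0153
```

```bash
python3 s.py
```

```text
t 13.35 p [ 478.916 -111.135   66.476] yaw 0.6227 from mark 0.903 f [-0.581 -0.64   7.432] m [ 0.03   0.285 -0.197] Mz axis -0.198 w 0.0153 q6 0.615 dq6 0.008 e6 -0.306
```

Pin contact, at about -0.3 N m on joint 6. I'll add a little and hold.

Request:
drive_tool(turn=[[-0.003,0,0],[-0.003,0,0],[-0.003,0,0]], linear=[[0,0,0],[0,0,0],[0,0,0]], jaw=[0,0,0])

```text
clock: 13.6
position: [0.4789, -0.1111, 0.0665]
tcp_rot: [[0.002, 0.585, -0.811], [-0.0, -0.811, -0.585], [-1.0, 0.001, -0.002]]
ft_force: [-0.6, -1.5, 7.5]
grip_width: 0.0152
```

```bash
python3 s.py
```

```text
t 13.60 p [ 478.923 -111.134   66.482] yaw 0.6253 from mark 0.905 f [-0.595 -1.492  7.476] m [-0.016  0.226 -0.275] Mz axis -0.275 w 0.0152 q6 0.612 dq6 0.002 e6 -0.275
```

Request:
drive_tool(turn=[[-0.0045,0,0],[-0.0045,0,0],[-0.0045,0,0]], linear=[[0,0,0],[0,0,0],[0,0,0]], jaw=[0,0,0])

```text
clock: 13.85
position: [0.4789, -0.1111, 0.0665]
tcp_rot: [[0.002, 0.589, -0.808], [0.0, -0.808, -0.589], [-1.0, 0.001, -0.002]]
ft_force: [-0.6, -1.1, 7.9]
grip_width: 0.0151
```

```bash
python3 s.py
```

```text
t 13.85 p [ 478.917 -111.125   66.48 ] yaw 0.6296 from mark 0.910 f [-0.592 -1.053  7.947] m [ 0.062  0.237 -0.394] Mz axis -0.394 w 0.0151 q6 0.608 dq6 0.001 e6 -0.411
```

About 6.3 N. Hold for 0.8 s, then open gently in place.

Request:
drive_tool(turn=[[0,0,0],[0,0,0],[0,0,0],[0,0,0],[0,0,0]], linear=[[0,0,0],[0,0,0],[0,0,0],[0,0,0],[0,0,0]], jaw=[0,0,0,0,0])

```text
clock: 14.27
position: [0.4789, -0.1112, 0.0665]
tcp_rot: [[0.002, 0.589, -0.808], [-0.0, -0.808, -0.589], [-1.0, 0.001, -0.002]]
ft_force: [-0.8, -0.5, 8.0]
grip_width: 0.0152
```

Request:
drive_tool(turn=[[0,0,0],[0,0,0],[0,0,0],[0,0,0],[0,0,0]], linear=[[0,0,0],[0,0,0],[0,0,0],[0,0,0],[0,0,0]], jaw=[0,0,0,0,0])

```text
clock: 14.68
position: [0.4789, -0.1112, 0.0665]
tcp_rot: [[0.002, 0.589, -0.808], [-0.0, -0.808, -0.589], [-1.0, 0.001, -0.002]]
ft_force: [-0.7, -0.9, 7.2]
grip_width: 0.0153
```

```bash
python3 s.py
```

```text
t 14.68 p [ 478.94  -111.156   66.504] yaw 0.6296 from mark 0.910 f [-0.653 -0.926  7.15 ] m [ 0.028  0.269 -0.392] Mz axis -0.392 w 0.0153 q6 0.608 dq6 -0.000 e6 -0.394
```

Request:
drive_tool(turn=[[0,0,0],[0,0,0],[0,0,0],[0,0,0],[0,0,0]], linear=[[0,0,0],[0,0,0],[0,0,0],[0,0,0],[0,0,0]], jaw=[0.2,0.3,0.4,0.5,0.55])

```text
clock: 15.1
position: [0.4777, -0.1109, 0.0649]
tcp_rot: [[-0.001, 0.589, -0.808], [0.0, -0.808, -0.589], [-1.0, -0.001, 0.0]]
ft_force: [0.4, 0.8, 0.2]
grip_width: 0.0471
```

```bash
python3 s.py
```

```text
t 15.10 p [ 477.673 -110.854   64.935] yaw 0.6304 from mark 0.910 f [0.449 0.848 0.168] m [-0.001  0.007 -0.003] Mz axis -0.004 w 0.0471 q6 0.608 dq6 -0.002 e6 -0.000
```

Released cleanly. Now straight up, then check with the wrist camera.

Request:
drive_tool(turn=[[0,0,0],[0,0,0],[0,0,0],[0,0,0],[0,0,0]], linear=[[-0.01,0,0],[-0.025,0,0],[-0.045,0,0],[-0.06,0,0],[-0.07,0,0]], jaw=[0.55,0.55,0.55,0.55,0.55])

```text
clock: 15.52
position: [0.4789, -0.1114, 0.1379]
tcp_rot: [[0.002, 0.589, -0.808], [-0.001, -0.808, -0.589], [-1.0, 0.002, -0.002]]
ft_force: [0.9, 0.4, 0.1]
grip_width: 0.0468
```

Request:
drive_tool(turn=[[0,0,0],[0,0,0],[0,0,0],[0,0,0],[0,0,0]], linear=[[-0.01,0,0],[-0.02,0,0],[-0.02,0,0],[-0.02,0,0],[-0.02,0,0]], jaw=[0.55,0.55,0.55,0.55,0.55])

```text
clock: 15.93
position: [0.4776, -0.1109, 0.1545]
tcp_rot: [[-0.001, 0.589, -0.808], [0.0, -0.808, -0.589], [-1.0, -0.001, 0.001]]
ft_force: [-0.3, -0.5, -0.2]
grip_width: 0.0473
```

```bash
python3 s.py
python3 - <<'E'
from h import *
snap('wrist','w5.png')
im=cv2.imread('pics/w5.png');cv2.imwrite('pics/w5c.png',cv2.resize(im[90:290,150:400],None,fx=3,fy=3,interpolation=cv2.INTER_CUBIC))
P=cloud(load('wrist'))
m=(P[...,2]>.086)&(P[...,2]<.1)&(np.hypot(P[...,0]-.4785,P[...,1]+.111)<.04)
print(cv2.minAreaRect((P[m][:,:2]*1000).astype(np.float32)))
E
```

```text
t 15.93 p [ 477.564 -110.947  154.504] yaw 0.6303 from mark 0.910 f [-0.278 -0.538 -0.198] m [-0.058  0.006 -0.011] Mz axis -0.011 w 0.0473 q6 0.608 dq6 -0.001 e6 -0.000
((478.1746520996094, -111.3789291381836), (57.218536376953125, 15.8484525680542), 35.55521774291992)
```

View pics/w5c.png

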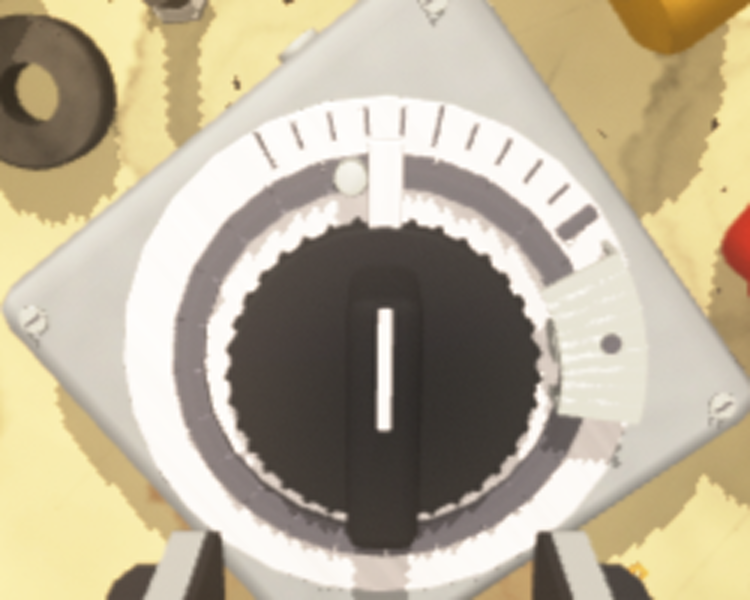

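The view shows the pin at (350,177) with its right edge at x≈368, and the pointer's left edge also at 368, so they touch. The bar yaw is 0.621, against 0.624 at first contact. The arm is clear and at rest, so I'll hand in.

```bash
python3 -c "
from cell import env
print(env.hand_in())"
```

```text
the job is handed in; nothing more can be done
None
```

The timer is set and handed in at about 16 s on the robot's clock, with the pointer resting against the set pin.

- **End stop:** I turned the dial clockwise and felt the hidden tooth about 0.29 rad past the top mark. I pressed with about 5–6 N at the pointer for over a second, the last 0.8 s at about 6 N.
- **Set pin:** I turned back and met the pin with the pointer about 0.90 rad anticlockwise of the mark. I held about 6 N for 0.8 s, then opened the gripper and lifted clear.
- **Last checks:** The wrist picture shows the pointer's edge touching the pin with no visible gap, and the forces on the tool are near zero. The bar reads about 0.009 rad short of the gripper's final angle. I put that down to elastic wind-up in the grip and camera accuracy.
- **Pin shift:** I did not measure the pin's position before and after. By eye, set against the scale ticks, it looked slightly different between two views, which I put down to the viewing angle. The highest settled torque on the pin was about 6.3 N at the pointer, well under its 24 N slip limit.

No check failed. The robot touched nothing else that I could see or feel.

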